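# Make up a spaded flange joint on a test spool

### The job

Make up the blanked joint on the standing test spool, ready for its nuts: lay one green-rimmed gasket flat on the spool's upper face inside the four studs, then the solid spade (not the ring spacer, which looks like it but has a big hole through the disc) with its handle out between two studs, then the other gasket, each centred on the one below. Last, lower the neck flange over the studs, neck up, until it sits flat on the stack; set it down, do not let it drop onto the gaskets. Leave the ring spacer, the spanner, the tape measure and the marker where they lie, and let go of everything.

Things in the scene. Friction and masses are not known exactly. Their poses are not given: they have to be found in the camera images.
- spool: Grey test spool standing upright, heavy, fixed: two round flanges, 120 mm across, on a short pipe. Origin at the centre of its underside, z up. Four upright studs, 12 mm thick, stand in the upper flange on a 90 mm circle at 45, 135, 225, 315 degrees from its x axis; the gaps between (52 mm clear) look along its +-x and +-y. Stud tops 145 mm above the bench, last 6 mm tapered to 7 mm.
- spool_seat (a point): Centre of the bare-metal raised face (66 mm across, 35 mm bore) on top of the spool, 100 mm above the bench, where the stack is built; axes as the spool's. The studs stand 45 mm above it; the flange round it is 1.5 mm lower.
- gasket_1: Gasket: flat rigid ring, green outer rim, dark winding inside; outer diameter 73 mm, hole 44 mm, 5 mm thick, 0.08 kg. Origin at the centre of its underside, z up (faces alike). Fits between the studs with 2.5 mm to spare all round. Can be pinched across the band of the ring, one finger in the hole. Either gasket may be the lower one.
- gasket_2: The other gasket, the same in every way as gasket_1.
- spade: Solid spade (line blind): bare steel disc, 73 mm across, 6 mm thick, NO hole in it, with a flat red handle 24 mm wide, 6 mm thick, reaching to 121 mm from the disc's centre. 0.22 kg. Origin at the centre of the disc's underside; x along the handle, z up. Fits between the studs with 2.5 mm to spare, handle through any of the four gaps.
- ring_spacer: Ring spacer: same outline, size and red handle as the spade, but its disc has a 43 mm hole through the middle. Not wanted in this joint; stays where it lies. Origin and axes as the spade's.
- neck_flange: Loose steel flange lying neck up: 120 mm across, top 17.5 mm above its underside, then a hub tapering to a round neck, 42 mm diameter (35 mm bore), 36 to 64 mm above the underside. 0.75 kg. Four 17 mm holes on a 90 mm circle at 45, 135, 225, 315 degrees from its x axis; any quarter turn fits the studs, 2.5 mm to spare round each. Origin at the centre of its underside, z up.
- spanner_2: Combination spanner, 180 x 28 x 8 mm, lying on the bench; leave alone. Origin at the middle of its underside.
- tape_measure: Yellow and black tape measure, 68 x 72 x 34 mm; leave alone. Origin at the middle of its underside.
- marker: Black and red marker pen, 136 mm long, 18 mm thick; leave alone. Origin at the middle of its underside.
There are look-alikes about, which are no part of the job. What is shaped like the gasket_2 but purple is not meant.

How it is judged:
By the outcome, as a careful person would: the job done as asked, in the order asked, and still so for the second after the job is handed in, with the robot touching nothing.
It also fails if it takes over 122 s, if anything falls off the work surface, if the arm or the gripper's body presses on something with over 40 N, if the wrist force passes 120 N, or if a joint passes its speed limit or range.

### The arm

A 6-joint arm with a two-finger parallel gripper is mounted at the origin on a cart in front of the work surface, level with it; the furniture and walls round the work are solid. World frame = base frame: x ahead of the robot, y to its left, z up, the work surface at z = 0. Lengths are in mm, angles in rad, forces in N, time in s.
With the tool pointing down it reaches from about 275 to 750 mm from the base axis. Payload 10.2 kg.
Tool frame: the origin (TCP) lies between the finger pads; the fingertips stand 8 mm ahead of it and the grasp point (between the pads) lies 11 mm behind it; z points along the fingers, x is the direction in which the jaws open and shut, and the axes are right-handed (so a half turn about z gives the same grasp; the last joint's range is limited). The gripper opens to 85 mm and grips with 20 to 120 N. Pads are 22 mm wide; open, the fingers measure 114 mm over their backs; the gripper's body (76 mm by 85 mm) begins 54 mm behind the grasp point. The pads swing forward as they close: fully open they stand 13 mm farther back than shut.
Start: joints at [0.886, 0.313, 1.498, -0, 1.331, -0.223], TCP at [233.932, 470.007, 207.394] pointing down, gripper open.
Joint ranges: [-2.94, 2.94], [-0.97, 2.17], [0.19, 2.56], [-1.23, 4.37], [0.02, 3.11], [-2.88, 2.88]. Speed limits (rad/s): [2.39, 2.39, 3.01, 3.14, 3.14, 3.14].

### API

Orientations are given as a unit quaternion [w, x, y, z].
In Python, from rig import sense, eyes, ctrl gives the robot as it stands.
- The arm moves only by the tool move_arm, never from a script. Its argument "rows" is a list that holds one entry, the list of rows, each a list of 5 numbers: the shift along the tool's x, y, z in mm, then the turn about the tool's z in units of 6 degrees (1.0 is 6 degrees), then the gripper command: -1 is shut, 1 is fully open, values between are in proportion. In form: [[[dx, dy, dz, roll, jaw], ...]]. A call has 1 to 12 rows; each row is the pose to reach, as a shift and turn from the pose measured when the call began, along the tool's axes at that moment; what a row does not reach only later rows make up. A row lasts 1/8 s, in which the tool goes at most 62.5 mm and 10.7 degrees, less where a joint would pass 70% of its speed; a pose out of reach is approached as far as the arm can. A call with a gripper value outside its range is refused whole. The fingers move at their own pace and stop on an object; "squeeze" is the grip in N (left out, the last holds). Time passes only in rows, so rows that repeat a pose let the fingers close. It gives the time, the measured TCP pose, the force and the opening at its end, in the units of the state.
- sense(): the state, without advancing time (a new reading comes with each control period).
- eyes.capture(name): name is "scene" or "top" or "wrist"; returns a dict with "color" (400x640x3 uint8, blue, green, red), "vertical_fov" (degrees; the focal length in pixels is half the picture's height over the tangent of half this angle, whatever the lens; pixels are square), "cx", "cy" (the principal point, pixels), "xyz" and "attitude" of the camera in the world. Camera axes: x right, y down, z forward; pixel columns grow to the right and rows downward; lengths in mm; the calibration is good to about 2 mm. A picture is of the moment at which its call begins. There is no depth.
- ctrl.finish_job(): hands the job in, once; it reports no verdict.
The state is a dict: "time_s": time; "joints": joint angles; "dq": joint speeds; "tau": joint torques, N m; "eef_pos": TCP position; "ee_rot": TCP orientation; "force": force on the tool from outside, world axes, zero at the start; "wrist_torque": the same for the moment, N m; "grip_width": opening from 0.0 (shut) to 1.0 (fully open).
Only numpy, scipy, OpenCV 4.12 (cv2) and the standard library are available. Lean on these libraries where they do the work, as an engineer would, in place of code of your own. Each camera call takes 0.05 s, during which the arm holds its last target. There are 200 camera calls.

## Working session

There is one attempt and no reset: what is moved stays moved. The work goes in short steps, Python scripts to look and compute and a tool call to move; the robot and the scene stay as the last step left them, time stands still between calls to the robot, and variables do not carry over. Pictures are saved under pics/ and viewed, about 12 in all and at most 16, crops included, and the job is handed in when it is done.

Besides the shell and the picture viewer there is one more tool, called after "Call:" by a JSON object that holds its "method" and its "body", one argument or row to a line. move_arm: Moves the arm, as the interface text tells. Its arguments: {"type":"object","properties":{"rows":{"type":"array","items":{"type":"array","items":{"type":"array","items":{"type":"number"}}}},"squeeze":{"type":"number"}},"required":["rows"]}

```bash
mkdir -p pics; cat > h.py <<'E'
import numpy as np, cv2
from scipy.spatial.transform import Rotation as R
from rig import sense, eyes, ctrl
def cap(n,f=None):
    c=eyes.capture(n)
    if f: cv2.imwrite('pics/'+f,c['color'])
    return c
def rot(c):
    a=np.array(c['attitude'],float)
    return a if a.shape==(3,3) else R.from_quat([a[1],a[2],a[3],a[0]]).as_matrix()
def K(c):
    return 200/np.tan(np.radians(c['vertical_fov'])/2)
def w(c,u,v,z):
    d=rot(c)@np.array([(u-c['cx'])/K(c),(v-c['cy'])/K(c),1]); p=np.array(c['xyz'],float)
    return p+d*(z-p[2])/d[2]
def px(c,P):
    q=rot(c).T@(np.array(P,float)-np.array(c['xyz'])); return q[:2]/q[2]*K(c)+[c['cx'],c['cy']]
E
python3 - <<'E'
from h import *
import pickle
for n in ['top','scene','wrist']:
    c=cap(n,n+'0.png'); pickle.dump(c,open(n+'0.pkl','wb')); print(n,{k:v for k,v in c.items() if k!='color'})
print(sense())
E
```

```text
top {'vertical_fov': 42.277361960373746, 'cx': 316.7351453606508, 'cy': 199.36138941361787, 'xyz': array([ 2.79430849e+02, -1.28281376e+00,  1.38199793e+03]), 'attitude': array([ 0.07126918, -0.69987986,  0.70767516, -0.06545809])}
scene {'vertical_fov': 54.63759417584278, 'cx': 316.49690354031037, 'cy': 201.06422672453547, 'xyz': array([ 109.07758691, -688.71720657,  677.68981465]), 'attitude': array([-0.4412155 ,  0.85349971, -0.24987165,  0.12013027])}
wrist {'vertical_fov': 69.0006707524702, 'cx': 315.7517538522228, 'cy': 206.34143010682138, 'xyz': array([169.59656896, 502.35183793, 372.97630632]), 'attitude': array([0.12313781, 0.84114635, 0.52108808, 0.07600733])}
{'time_s': 0.15, 'joints': array([ 8.85586875e-01,  3.13341799e-01,  1.49820427e+00, -1.00249270e-05,
        1.33100650e+00, -2.23370494e-01]), 'dq': array([ 7.16395189e-05, -2.61497060e-03, -3.01505595e-03,  4.93900071e-05,
       -8.45379877e-04, -1.16697182e-04]), 'tau': array([ 1.40400916e-03, -4.12372899e+01, -2.59795475e+01, -1.47022429e-04,
        3.22031105e-03, -1.38490418e-05]), 'eef_pos': array([233.80939986, 469.84230065, 206.97809872]), 'ee_rot': array([ 1.60632654e-04,  8.50174303e-01,  5.26501116e-01, -4.52300863e-04]), 'force': array([ 0.5542216 , -0.25010697,  0.82330267]), 'wrist_torque': array([-0.03030924, -0.02500329,  0.02042865]), 'grip_width': 0.9983386320887644}
```

View pics/top0.png

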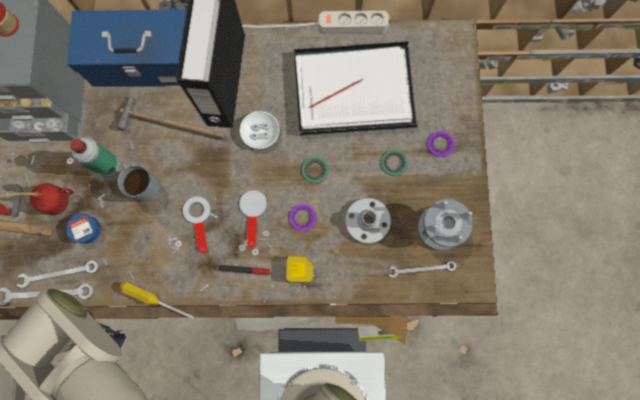

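View pics/scene0.png

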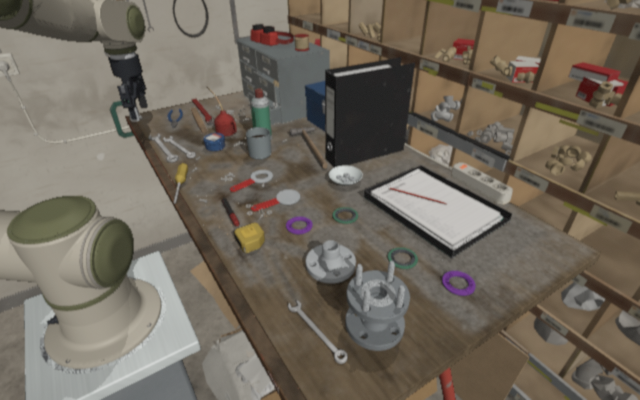

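Top view: the solid spade disc is at (253,204) and the ring spacer, with its hole, at (196,209). The green gaskets are at (314,169) and (394,162), with purple decoys at (303,217) and (441,144). The neck flange is at (368,220) and the spool at (446,224). I'll confirm these in one enlarged crop.

```bash
python3 - <<'E'
from h import *
import pickle
c=pickle.load(open('top0.pkl','rb')); im=c['color']
cv2.imwrite('pics/crop1.png',cv2.resize(im[130:290,175:485],(775,400),interpolation=cv2.INTER_CUBIC))
hsv=cv2.cvtColor(im,cv2.COLOR_BGR2HSV)
g=cv2.inRange(hsv,(60,60,30),(95,255,200)); g[:, :280]=0; g[:140]=0; g[190:]=0
n,l,s,ce=cv2.connectedComponentsWithStats(cv2.morphologyEx(g,cv2.MORPH_CLOSE,np.ones((3,3))))
for i in range(1,n):
    if s[i,4]>20:
        x,y,ww,h=s[i,:4]; print('green',s[i],w(c,x+ww/2-.5,y+h/2-.5,4))
for nm,u,v,z in [('spade',253,204,6),('spadehandleend',251.5,247,6),('ring',196,209,6),('flange',368,219,64),('spool',446,224,100),('spanner',422,269,5),('tape',299,269,34)]:
    print(nm,w(c,u,v,z).round(1))
print('mm/px',np.linalg.norm(w(c,300,200,0)-w(c,301,200,0)))
E
```

```text
green [381 150  27  25 188] [ 651.89600893 -204.82278345    4.        ]
green [302 157  26  26 194] [633.38355624  13.9938442    4.        ]
spade [538.6 181.5   6. ]
spadehandleend [422.  183.9   6. ]
ring [526.7 335.8   6. ]
flange [ 484.9 -123.2   64. ]
spool [ 464.4 -314.1  100. ]
spanner [ 359.  -267.1    5. ]
tape [360.8  56.3  34. ]
mm/px 2.7237671272217603
```

View pics/crop1.png

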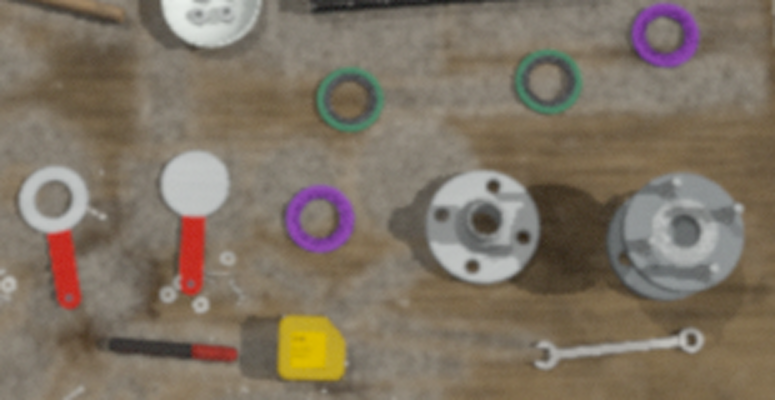

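Same identifications confirmed in the crop. The spade's disc is solid at crop (195,184), the spacer has a hole at (52,199), and the gaskets are green at (350,100) and (548,82). I'm moving above gasket 1 now.

Call:
{"method": "move_arm", "body": {
  "rows": [
    [[-230, 560, 30, 10.6, 1], [-230, 560, 30, 10.6, 1], [-230, 560, 30, 10.6, 1], [-230, 560, 30, 10.6, 1], [-230, 560, 30, 10.6, 1], [-230, 560, 30, 10.6, 1], [-230, 560, 30, 10.6, 0], [-230, 560, 30, 10.6, 0], [-230, 560, 30, 10.6, 0], [-230, 560, 30, 10.6, 0], [-230, 560, 30, 10.6, 0], [-230, 560, 30, 10.6, 0]]
  ],
  "squeeze": 60
}}

```text
time_s: 1.65
eef_pos: [632.2, 14.9, 176.8]
ee_rot: [0.0, 1.0, -0.0, -0.001]
force: [-0.3, 0.2, 0.9]
grip_width: 0.5
```

```bash
cat >> h.py <<'E'
def Rt(s): q=s['ee_rot']; return R.from_quat([q[1],q[2],q[3],q[0]]).as_matrix()
def yaw(s): r=Rt(s); return np.degrees(np.arctan2(r[1,0],r[0,0]))
def go(x,y,z,psi):
    s=sense(); d=Rt(s).T@(np.array([x,y,z])-s['eef_pos']); dy=(yaw(s)-psi+90)%180-90
    print('shift',d.round(1),'roll',round(dy/6,2),'| now',s['eef_pos'].round(1),'yaw',round(yaw(s),1),'t',s['time_s'],'q6',s['joints'][5].round(2),'w',round(s['grip_width'],3),'F',s['force'].round(1))
def green(c,z=5):
    hsv=cv2.cvtColor(c['color'],cv2.COLOR_BGR2HSV)
    g=cv2.inRange(hsv,(55,70,30),(95,255,220))
    n,l,st,ce=cv2.connectedComponentsWithStats(g); out=[]
    for i in range(1,n):
        if st[i,4]>300:
            k,_=cv2.findContours((l==i).astype(np.uint8),cv2.RETR_EXTERNAL,cv2.CHAIN_APPROX_NONE)
            p=np.array([w(c,u,v,z)[:2] for u,v in k[0][:,0]])
            (x,y),r=cv2.minEnclosingCircle(cv2.convexHull(p.astype(np.float32)))
            A=np.c_[2*p,np.ones(len(p))]; h=cv2.convexHull(p.astype(np.float32))[:,0]
            A=np.c_[2*h,np.ones(len(h))]; f=np.linalg.lstsq(A,(h**2).sum(1),rcond=None)[0]
            print('green',st[i],'mec',x,y,r,'fit',f[:2],np.sqrt(f[2]+f[0]**2+f[1]**2)); out.append(f[:2])
    return out
E
python3 - <<'E'
from h import *
c=cap('wrist','w1.png'); green(c); go(633,14,170,0)
E
```

```text
green [289 154  60  60 919] mec 636.1688232421875 13.73459529876709 36.294551849365234 fit [636.17007311  13.70802639] 35.93733715604215
green [306 314  51  36 464] mec 653.6902465820312 -202.23487854003906 36.596439361572266 fit [ 654.17381249 -201.57756404] 35.61345275717123
shift [0.9 1.3 7.1] roll -0.0 | now [632.1  15.3 177.1] yaw -0.0 t 1.7 q6 -0.16 w 0.496 F [-0.2  1.5  0.3]
```

View pics/w1.png

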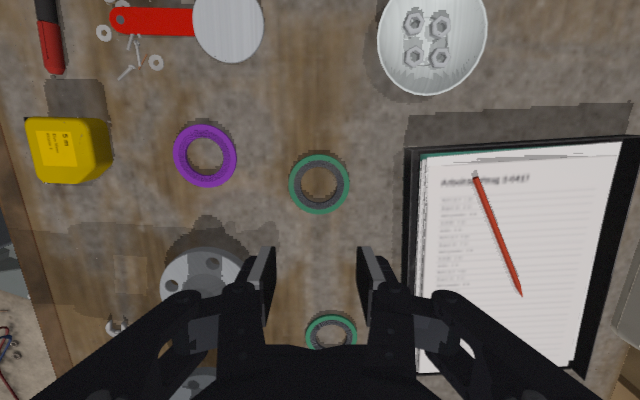

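```bash
python3 - <<'E'
from h import *
s=sense(); c=cap('wrist'); T=Rt(s)
print((T.T@rot(c)).round(3), T.T@(c['xyz']-s['eef_pos']))
for x in (-21,21):
  for y in (-11,11):
    for z in (-11,0,8): print(x,y,z,px(c,s['eef_pos']+T@np.array([x,y,z])).round(0))
E
```

```text
[[ 1.     0.     0.   ]
 [-0.     0.958  0.286]
 [-0.    -0.286  0.958]] [   1.00554301  -72.84775236 -166.07241066]
-21 -11 -11 [277. 232.]
-21 -11 0 [279. 226.]
-21 -11 8 [281. 221.]
-21 11 -11 [279. 267.]
-21 11 0 [281. 259.]
-21 11 8 [282. 253.]
21 -11 -11 [351. 232.]
21 -11 0 [349. 226.]
21 -11 8 [347. 221.]
21 11 -11 [349. 267.]
21 11 0 [347. 259.]
21 11 8 [346. 253.]
```

Call:
{"method": "move_arm", "body": {
  "rows": [
    [[-24, 1.6, 60, 0, -0.1], [-24, 1.6, 120, 0, -0.1], [-24, 1.6, 157, 0, -0.1], [-24, 1.6, 157, 0, -0.1], [-24, 1.6, 157, 0, -0.1]]
  ]
}}

```text
time_s: 2.38
eef_pos: [609.1, 14.0, 22.5]
ee_rot: [0.001, 1.0, 0.0, 0.001]
force: [0.3, -0.1, 0.8]
grip_width: 0.454
```

```bash
python3 - <<'E'
from h import *
c=cap('wrist'); im=c['color'][120:380,180:460]; cv2.imwrite('pics/w2.png',cv2.resize(im,None,fx=2.2,fy=2.2)); go(608.4,13.7,9,0)
E
```

```text
shift [-1.   0.2 13.8] roll 0.01 | now [609.3  13.9  22.8] yaw 0.0 t 2.425 q6 -0.17 w 0.452 F [ 0.9 -0.3  0.7]
```

View pics/w2.png

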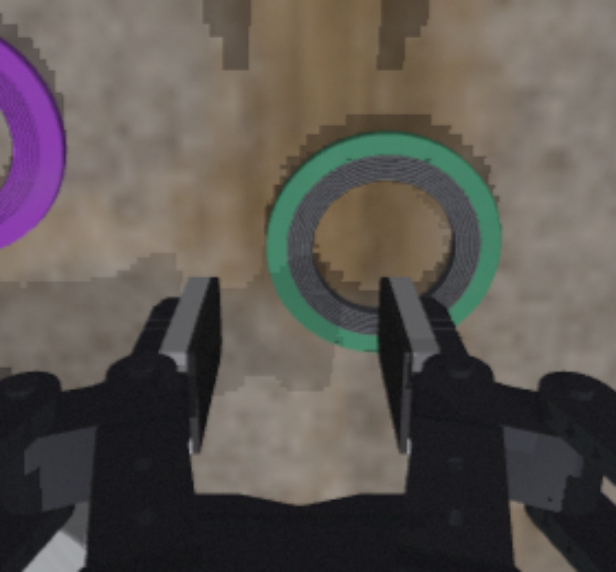

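Call:
{"method": "move_arm", "body": {
  "rows": [
    [[-1, 0, 7, 0, -0.1], [-1, 0, 13.5, 0, -0.1], [-1, 0, 13.5, 0, -0.1], [-1, 0, 13.5, 0, -0.1]]
  ]
}}

```text
time_s: 2.92
eef_pos: [608.4, 13.9, 9.3]
ee_rot: [0.001, 1.0, 0.0, 0.002]
force: [0.1, -0.1, 0.1]
grip_width: 0.45
```

```bash
python3 - <<'E'
from h import *
c=cap('wrist'); im=c['color'][120:380,180:460]; cv2.imwrite('pics/w3.png',cv2.resize(im,None,fx=2.2,fy=2.2)); go(608.4,13.7,9,0);green(c)
E
```

```text
shift [-0.1  0.2  0.4] roll 0.01 | now [608.4  13.9   9.4] yaw 0.0 t 2.975 q6 -0.17 w 0.451 F [-0.   0.5  0.9]
green [558 179  82  19 846] mec 779.9017944335938 46.58709716796875 23.89327049255371 fit [781.01203116  34.2517194 ] 25.765751446771464
green [ 301  183  114  107 2811] mec 635.84130859375 14.083588600158691 36.36164474487305 fit [635.90426782  14.04403035] 36.10858501244098
```

View pics/w3.png

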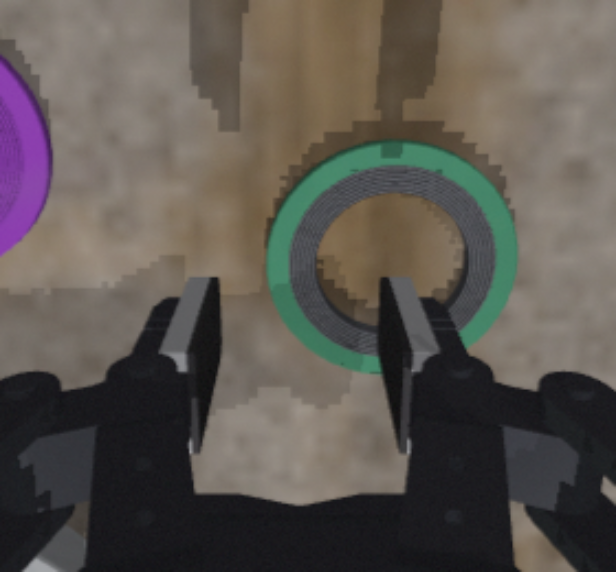

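Call:
{"method": "move_arm", "body": {
  "rows": [
    [[0, 0, 0, 0, -0.46], [0, 0, 0, 0, -0.46], [0, 0, 0, 0, -0.46]]
  ]
}}

```text
time_s: 3.35
eef_pos: [608.5, 13.9, 9.4]
ee_rot: [0.001, 1.0, 0.0, 0.002]
force: [-1.2, 0.5, 0.5]
grip_width: 0.269
```

```bash
python3 - <<'E'
from h import *
c=cap('wrist'); im=c['color'][140:380,200:440]; cv2.imwrite('pics/w4.png',cv2.resize(im,None,fx=2.4,fy=2.4)); go(608.4,13.7,9,0)
s=sense();T=Rt(s)
for z in (-30,-20,-10,0,8):
  print(z,[(px(c,s['eef_pos']+T@np.array([10.6,y,z]))-[200,140]).round(0)*2.4 for y in (-11,11)])
E
```

```text
shift [-0.1  0.2  0.4] roll 0.01 | now [608.5  13.9   9.4] yaw 0.0 t 3.4 q6 -0.17 w 0.271 F [0.8 0.  0.6]
-30 [array([321.6, 254.4]), array([321.6, 345.6])]
-20 [array([319.2, 237.6]), array([319.2, 324. ])]
-10 [array([316.8, 220.8]), array([316.8, 302.4])]
0 [array([314.4, 206.4]), array([314.4, 285.6])]
8 [array([314.4, 194.4]), array([312. , 271.2])]
```

View pics/w4.png

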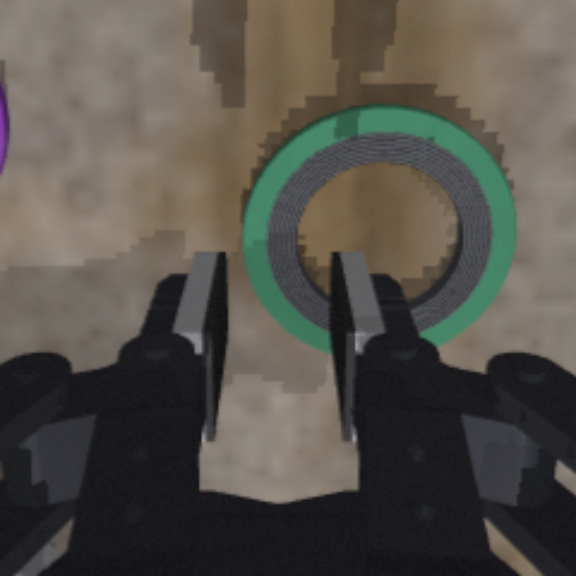

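Call:
{"method": "move_arm", "body": {
  "rows": [
    [[0, 0.2, 1.5, 0, -0.46], [0, 0.2, 3, 0, -0.46], [0, 0.2, 3, 0, -0.46]]
  ]
}}

```text
time_s: 3.78
eef_pos: [608.4, 13.7, 6.2]
ee_rot: [0.001, 1.0, 0.0, 0.002]
force: [-0.5, 0.2, -0.0]
grip_width: 0.27
```

Call:
{"method": "move_arm", "body": {
  "rows": [
    [[0, 0, 1.5, 0, -0.46], [0, 0, 3, 0, -0.46], [0, 0, 3, 0, -0.46]]
  ]
}}

```text
time_s: 4.15
eef_pos: [608.3, 13.7, 3.1]
ee_rot: [0.001, 1.0, 0.0, 0.001]
force: [-0.5, 0.0, 1.6]
grip_width: 0.267
```

Call:
{"method": "move_arm", "body": {
  "rows": [
    [[0, 0, -2, 0, -0.46], [0, 0, -2, 0, -1], [0, 0, -2, 0, -1], [0, 0, -2, 0, -1], [0, 0, -2, 0, -1]]
  ],
  "squeeze": 60
}}

```text
time_s: 4.78
eef_pos: [608.3, 13.7, 5.0]
ee_rot: [0.001, 1.0, 0.0, 0.001]
force: [-0.7, 0.9, 0.2]
grip_width: -0.001
```

Call:
{"method": "move_arm", "body": {
  "rows": [
    [[0, 0, 0, 0, -0.4], [0, 0, 3, 0, -0.4], [0, 0, 6, 0, -0.4], [0, 0, 6, 0, -0.4]]
  ]
}}

```text
time_s: 5.28
eef_pos: [608.1, 13.7, -1.4]
ee_rot: [0.001, 1.0, 0.0, 0.001]
force: [-0.6, 0.6, -0.2]
grip_width: 0.302
```

```bash
python3 - <<'E'
from h import *
s=sense(); print(s['joints'],s['eef_pos'],s['force'],s['tau'],s['grip_width'])
c=cap('scene'); p=px(c,s['eef_pos']); print(p)
im=c['color']; x,y=p.astype(int); cv2.imwrite('pics/s5.png',cv2.resize(im[y-70:y+40,x-75:x+75],None,fx=5,fy=5,interpolation=cv2.INTER_CUBIC))
E
```

```text
[-1.69557897e-01  7.17029269e-01  1.44615208e+00 -8.48329394e-04
  9.76197165e-01 -1.69739312e-01] [608.06616995  13.69103314  -1.3689196 ] [-0.55850416  0.61913983 -0.18137597] [-1.22384046e-02 -5.35830367e+01 -2.11735439e+01 -2.02575997e-03
 -3.92649381e-02  1.15644983e-05] 0.3019072969616602
[337.26555979 219.12520519]
```

View pics/s5.png

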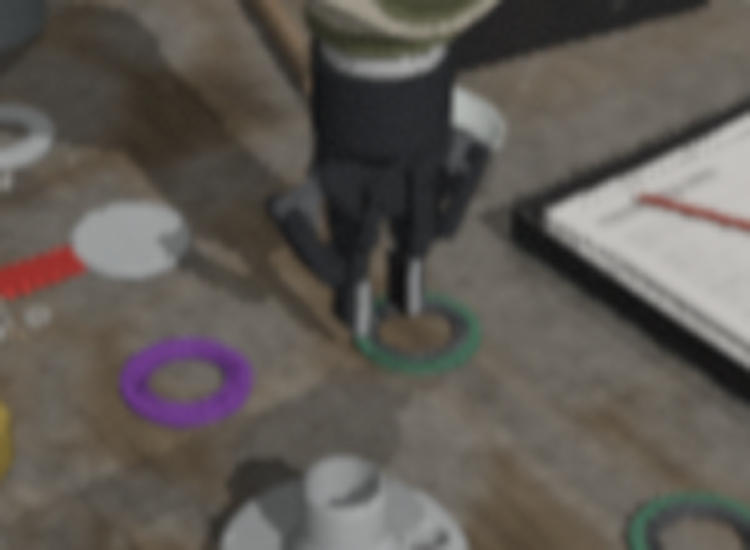

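```bash
python3 - <<'E'
from h import *
c=cap('scene')
for z in (0,5,10,15,20): print(z,[px(c,(x,y,z)).round(1) for x,y in ((622,2.7),(622,24.7),(595,2.7))])
print(px(c,(636,14,2.5)), 'gasket seen', 262+418/5,149+335/5)
E
```

```text
0 [array([343.6, 219.1]), array([339.1, 215.1]), array([335.7, 222.4])]
5 [array([343.6, 217.7]), array([339.1, 213.7]), array([335.7, 221. ])]
10 [array([343.7, 216.3]), array([339.2, 212.3]), array([335.7, 219.6])]
15 [array([343.7, 214.9]), array([339.2, 210.9]), array([335.7, 218.1])]
20 [array([343.7, 213.4]), array([339.2, 209.5]), array([335.8, 216.7])]
[345.29122619 214.66848798] gasket seen 345.6 216.0
```

Call:
{"method": "move_arm", "body": {
  "rows": [
    [[0, 0, 6, 0, -0.4], [0, 0, 10, 0, -0.4], [0, 0, 14, 0, -0.4], [0, 0, 14, 0, -0.4]]
  ]
}}

```text
time_s: 5.88
eef_pos: [608.1, 13.7, -15.4]
ee_rot: [0.001, 1.0, 0.0, 0.001]
force: [0.2, -0.2, 0.8]
grip_width: 0.299
```

```bash
python3 - <<'E'
from h import *
s=sense(); print(s['eef_pos'],s['force'])
c=cap('wrist'); im=c['color'][140:380,200:440]; cv2.imwrite('pics/w6.png',cv2.resize(im,None,fx=2.4,fy=2.4))
E
```

```text
[608.10286729  13.70038677 -15.40943556] [ 0.24414264 -0.22803688  0.81054623]
```

View pics/w6.png

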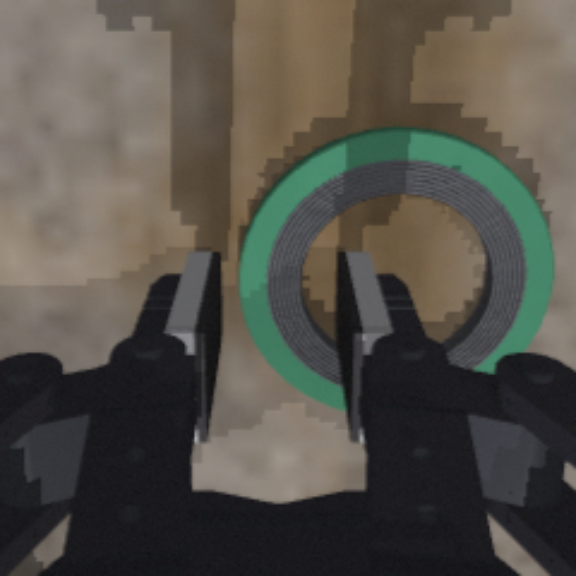

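Call:
{"method": "move_arm", "body": {
  "rows": [
    [[0, 0, 2, 0, -0.4], [0, 0, 4, 0, -0.4], [0, 0, 6, 0, -0.4], [0, 0, 6, 0, -0.4]]
  ]
}}

```text
time_s: 6.42
eef_pos: [608.2, 13.7, -21.3]
ee_rot: [0.001, 1.0, 0.0, 0.001]
force: [0.2, -0.3, 0.5]
grip_width: 0.299
```

Call:
{"method": "move_arm", "body": {
  "rows": [
    [[0, 0, 1.5, 0, -0.4], [0, 0, 3, 0, -0.4], [0, 0, 3, 0, -0.4]]
  ]
}}

```text
time_s: 6.8
eef_pos: [608.2, 13.7, -24.0]
ee_rot: [0.001, 1.0, 0.0, 0.001]
force: [-2.2, -0.1, 5.1]
grip_width: 0.299
```

Call:
{"method": "move_arm", "body": {
  "rows": [
    [[0, 0, 1, 0, -0.4], [0, 0, 2, 0, -0.4], [0, 0, 2, 0, -0.4]]
  ]
}}

```text
time_s: 7.18
eef_pos: [608.3, 13.7, -24.0]
ee_rot: [0.001, 1.0, 0.001, 0.001]
force: [-7.6, 0.3, 18.9]
grip_width: 0.297
```

Call:
{"method": "move_arm", "body": {
  "rows": [
    [[0, 0, -2.5, 0, -0.4], [0, 0, -2.5, 0, -1], [0, 0, -2.5, 0, -1], [0, 0, -2.5, 0, -1], [0, 0, -2.5, 0, -1]]
  ],
  "squeeze": 60
}}

```text
time_s: 7.8
eef_pos: [608.3, 13.5, -20.9]
ee_rot: [0.001, 1.0, 0.001, 0.001]
force: [-3.7, -0.2, 9.1]
grip_width: 0.132
```

Call:
{"method": "move_arm", "body": {
  "rows": [
    [[0, 0, -15, 0, -1], [0, 0, -40, 0, -1], [0, 0, -40, 0, -1]]
  ]
}}

```text
time_s: 8.18
eef_pos: [609.4, 13.4, 21.0]
ee_rot: [0.001, 1.0, 0.001, 0.003]
force: [-1.1, -0.2, -0.5]
grip_width: 0.131
```

```bash
python3 - <<'E'
from h import *
s=sense(); print(s['eef_pos'],s['force'],s['grip_width'])
c=cap('wrist'); im=c['color'][140:380,200:440]; cv2.imwrite('pics/w7.png',cv2.resize(im,None,fx=2.4,fy=2.4))
E
```

```text
[609.44754883  13.39843143  21.02763958] [-1.08414998 -0.15399387 -0.54415538] 0.1307641123601908
```

View pics/w7.png

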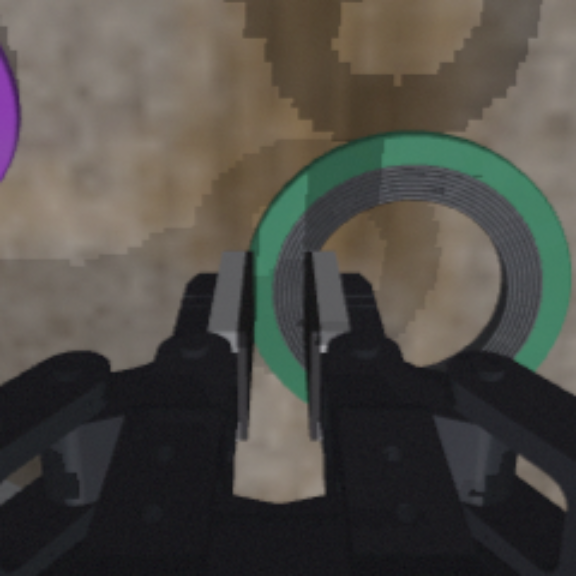

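```bash
python3 - <<'E'
from h import *
import pickle
c=pickle.load(open('top0.pkl','rb'))
P=[w(c,u,v,145) for u,v in ((445.8,202.4),(470.2,212.8),(460.6,236.8))]
for p in P: print(p.round(1))
m=(P[0]+P[2])/2; print('ctr',m, [np.degrees(np.arctan2(*(p-m)[[1,0]])).round(1) for p in P],[np.linalg.norm(p-m) for p in P])
c=cap('wrist'); green(c,46.9); s=sense(); print(s['eef_pos'],yaw(s))
E
```

```text
[ 510.8 -305.7  145. ]
[ 484.5 -363.   145. ]
[ 426.5 -336.2  145. ]
ctr [ 468.66964773 -320.92407135  145.        ] [np.float64(19.9), np.float64(-69.4), np.float64(-160.1)] [np.float64(44.82209663449671), np.float64(45.003179171496534), np.float64(44.82209663449664)]
green [543 174  97  20 907] mec 743.8439331054688 56.28093338012695 22.95454216003418 fit [745.077868    43.97687553] 25.380406928316983
green [ 304  195  134  113 3334] mec 637.9154052734375 15.428613662719727 36.34386444091797 fit [637.58772066  15.10670539] 35.89257475133033
[607.98929893  13.6237422   18.69082701] 0.06487360411609333
```

Call:
{"method": "move_arm", "body": {
  "rows": [
    [[0, 0, -60, 0, -1], [0, 0, -120, 0, -1], [-20, 50, -146, 1, -1], [-173, 407, -146, 4.2, -1], [-173, 407, -146, 4.2, -1], [-173, 407, -146, 4.2, -1], [-173, 407, -146, 4.2, -1], [-173, 407, -146, 4.2, -1], [-173, 407, -146, 4.2, -1], [-173, 407, -146, 4.2, -1], [-173, 407, -146, 4.2, -1], [-173, 407, -146, 4.2, -1]]
  ]
}}

```text
time_s: 9.78
eef_pos: [435.8, -391.9, 164.7]
ee_rot: [0.0, 0.976, -0.217, 0.001]
force: [-0.0, -0.4, -0.4]
grip_width: 0.131
```

```bash
python3 - <<'E'
from h import *
import pickle
c=cap('wrist','w8.png'); pickle.dump(c,open('w8.pkl','wb')); go(468.7,-320.9,160,-25); green(c,sense()['eef_pos'][2]+25.9)
for a in (20,110,200,290): print(px(c,(468.7+45*np.cos(np.radians(a)),-320.9+45*np.sin(np.radians(a)),145)))
E
```

```text
shift [ -0.4 -78.2   4.9] roll -0.0 | now [ 435.9 -391.9  164.9] yaw -25.0 t 9.825 q6 -0.5 w 0.13 F [ 0.5 -0.2 -0.8]
green [ 304  195  134  112 3338] mec 463.41619873046875 -402.9391174316406 36.5875244140625 fit [ 463.01289769 -403.09247765] 36.08769819491277
[368.71184702  52.76281634]
[258.14252865  52.79726763]
[263.85192436 163.44284287]
[363.58744783 163.35376692]
```

View pics/w8.png

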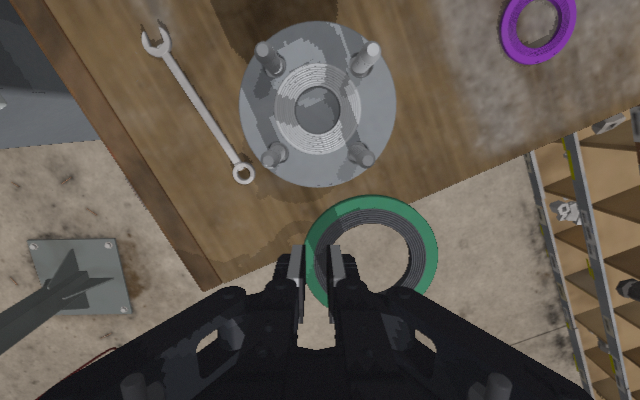

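```bash
python3 - <<'E'
from h import *
import pickle
c=pickle.load(open('w8.pkl','rb'))
im=c['color']; cv2.imwrite('pics/w8c.png',cv2.resize(im[10:200,225:410],None,fx=3.1,fy=3.1,interpolation=cv2.INTER_CUBIC))
# bore edge & face fit
print('face',w(c,318,109,100).round(1))
T=[(374,46),(262,46),(266,161),(368,161)]
P=np.array([w(c,u,v,144) for u,v in T]); m=P.mean(0); print(P.round(1),m.round(1),[np.degrees(np.arctan2(*(p-m)[[1,0]])).round(1) for p in P],[np.linalg.norm(p-m).round(1) for p in P])
E
```

```text
face [ 472.6 -319.9  100. ]
[[ 515.3 -303.4  144. ]
 [ 456.9 -276.2  144. ]
 [ 428.2 -335.5  144. ]
 [ 487.3 -363.2  144. ]] [ 471.9 -319.6  144. ] [np.float64(20.4), np.float64(109.1), np.float64(-160.0), np.float64(-70.6)] [np.float64(46.3), np.float64(45.9), np.float64(46.6), np.float64(46.2)]
```

View pics/w8c.png

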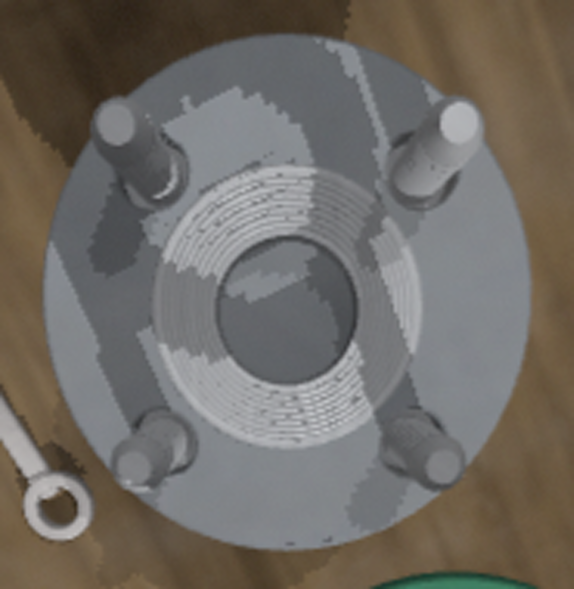

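Call:
{"method": "move_arm", "body": {
  "rows": [
    [[-27, -79, 0, 0, -1], [-27, -79, 0, 0, -1], [-27, -79, 10, 0, -1], [-27, -79, 20, 0, -1], [-27, -79, 20, 0, -1]]
  ]
}}

```text
time_s: 10.45
eef_pos: [444.4, -309.4, 143.5]
ee_rot: [-0.0, 0.976, -0.217, 0.0]
force: [1.4, -0.3, -1.4]
grip_width: 0.13
```

```bash
python3 - <<'E'
from h import *
c=cap('wrist'); im=c['color'][120:380,180:460]; cv2.imwrite('pics/w9.png',cv2.resize(im,None,fx=2.2,fy=2.2)); go(444.9,-309,79,-25); green(c,sense()['eef_pos'][2]+25.9)
E
```

```text
shift [-0.1 -0.6 65.2] roll -0.01 | now [ 444.6 -309.6  144.2] yaw -25.1 t 10.5 q6 -0.39 w 0.127 F [ 0.3 -0.  -0.8]
green [436   0  80  39 842] mec 556.1715087890625 -228.5791473388672 16.317890167236328 fit [ 556.99880797 -226.45846798] 16.26884042229486
green [ 304  195  134  113 3342] mec 471.9122009277344 -320.21746826171875 36.45881271362305 fit [ 471.58115369 -320.3041873 ] 36.02621225364902
```

View pics/w9.png

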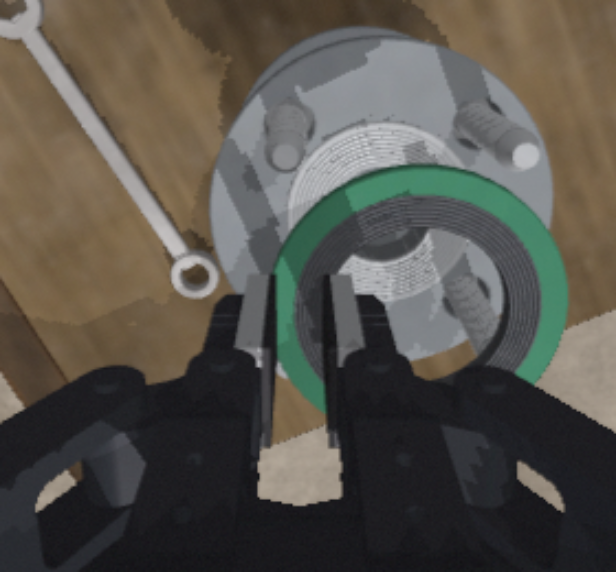

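```bash
python3 - <<'E'
from h import *
c=cap('wrist'); s=sense(); T=Rt(s)
a=w(c,309.5,189.5,145);b=w(c,419,191,145); print(a,b,np.linalg.norm(a-b)); 
d=(b-a)/np.linalg.norm(b-a); print('yaw',np.degrees(np.arctan2(d[1],d[0])),'centre',(a+b)/2+31.8*np.array([d[1],-d[0],0]))
green(c,s['eef_pos'][2]+25.9)
E
```

```text
[ 456.71081853 -277.46983891  145.        ] [ 514.19910136 -305.37596532  145.        ] 63.903478416562244
yaw -25.892996079360792 centre [ 471.56816001 -320.03053725  145.        ]
green [435   0  80  39 835] mec 556.0888061523438 -228.71151733398438 16.390911102294922 fit [ 557.17096886 -226.37311646] 16.401568860664256
green [ 304  195  134  113 3335] mec 472.1116027832031 -320.5182189941406 36.53843307495117 fit [ 471.72648824 -320.61347919] 36.10833305655968
```

Call:
{"method": "move_arm", "body": {
  "rows": [
    [[-0.4, -0.3, 20, 0, -1], [-0.4, -0.3, 40, 0, -1], [-0.4, -0.3, 54, 0, -1], [-0.4, -0.3, 60, 0, -1], [-0.4, -0.3, 62, 0, -1], [-0.4, -0.3, 62, 0, -1]]
  ]
}}

```text
time_s: 11.3
eef_pos: [444.8, -309.4, 83.0]
ee_rot: [0.0, 0.976, -0.217, 0.001]
force: [0.5, -0.0, -0.9]
grip_width: 0.135
```

Call:
{"method": "move_arm", "body": {
  "rows": [
    [[0, 0, 1.5, 0, -1], [0, 0, 3, 0, -1], [0, 0, 3.5, 0, -1], [0, 0, 3.5, 0, -1]]
  ]
}}

```text
time_s: 11.8
eef_pos: [444.8, -309.5, 79.5]
ee_rot: [0.0, 0.976, -0.217, 0.001]
force: [0.3, 0.0, -1.4]
grip_width: 0.13
```

Call:
{"method": "move_arm", "body": {
  "rows": [
    [[0, 0, 1, 0, -1], [0, 0, 2, 0, -1], [0, 0, 2, 0, -1]]
  ]
}}

```text
time_s: 12.18
eef_pos: [444.9, -309.6, 79.0]
ee_rot: [0.001, 0.976, -0.217, 0.001]
force: [-4.5, 3.5, 12.9]
grip_width: 0.129
```

Call:
{"method": "move_arm", "body": {
  "rows": [
    [[0, 0, -1, 0, -1], [0, 0, -1, 0, -0.6], [0, 0, -1, 0, -0.4], [0, 0, -1, 0, -0.35], [0, 0, -15, 0, -0.35], [0, 0, -60, 0, -0.35], [0, 0, -100, 0, -0.35], [0, 0, -100, 0, 0]]
  ]
}}

```text
time_s: 13.18
eef_pos: [445.8, -310.4, 182.9]
ee_rot: [0.003, 0.976, -0.217, 0.004]
force: [0.3, -0.5, -0.6]
grip_width: 0.493
```

```bash
python3 - <<'E'
from h import *
c=cap('wrist','w10.png'); green(c,105); go(483,184,150,0)
E
```

```text
green [418   0  71  47 788] mec 601.6317138671875 -216.4709014892578 25.753808975219727 fit [ 601.38918697 -216.91404197] 25.07828725868426
green [ 305  164   83   79 1666] mec 472.1436767578125 -321.1753234863281 36.400691986083984 fit [ 471.93636966 -320.99208069] 36.06235201046838
shift [-175.  -463.4   28.6] roll -4.18 | now [ 445.1 -309.7  180.7] yaw -25.1 t 13.225 q6 -0.39 w 0.498 F [ 0.2  0.7 -1.3]
```

Call:
{"method": "move_arm", "body": {
  "rows": [
    [[-175, -462, 0, 11, 0], [-175, -462, 0, 11, 0], [-175, -462, 0, 11, 0], [-175, -462, 0, 11, 0], [-175, -462, 0, 11, 0], [-175, -462, 20, 11, 0], [-175, -462, 40, 11, 0], [-175, -462, 58, 11, 0], [-175, -462, 58, 11, 0], [-175, -462, 58, 11, 0], [-175, -462, 58, 11, 0]]
  ]
}}

```text
time_s: 14.6
eef_pos: [482.4, 182.1, 120.4]
ee_rot: [-0.0, -0.7, 0.714, -0.003]
force: [0.2, -0.8, 0.7]
grip_width: 0.498
```

```bash
python3 - <<'E'
from h import *
import pickle
c=cap('wrist','w11.png'); pickle.dump(c,open('w11.pkl','wb')); go(483,183,120,-91)
hsv=cv2.cvtColor(c['color'],cv2.COLOR_BGR2HSV)
r=cv2.inRange(hsv,(0,150,60),(8,255,255))|cv2.inRange(hsv,(172,150,60),(180,255,255))
n,l,st,ce=cv2.connectedComponentsWithStats(r)
for i in range(1,n):
    if st[i,4]>500:
        v,u=np.nonzero(l==i); P=np.array([w(c,a,b,6)[:2] for a,b in zip(u,v)]); m=P.mean(0); _,sv,V=np.linalg.svd(P-m,full_matrices=False)
        t=(P-m)@V[0]; print(st[i],'mean',m,'dir',np.degrees(np.arctan2(V[0,1],V[0,0])),'len',np.ptp(t),'ends',m+V[0]*t.min(),m+V[0]*t.max(),'width',np.ptp((P-m)@V[1]))
E
```

```text
shift [-1.2 -0.3  0.8] roll -0.02 | now [482.6 181.8 120.8] yaw -91.1 t 14.65 q6 1.73 w 0.5 F [ 0.2 -0.  -0.3]
[ 302  172   24   81 1768] mean [469.14285366 184.28301513] dir 178.43659809600666 len 85.07397827670044 ends [507.95216812 183.22378145] [422.90985895 185.54486542] width 23.521676629706008
[ 156  187   48   79 1862] mean [455.3412351  319.98269911] dir -169.10196768504218 len 84.88256660960474 ends [493.56356591 327.34179855] [410.21183889 311.29375452] width 26.100270684569942
[318 295  44  18 642] mean [358.68861745 158.0609051 ] dir -96.52743236116568 len 48.260592603542435 ends [361.31932184 181.05242578] [355.83311037 133.10468045] width 20.540005344248616
```

View pics/w11.png

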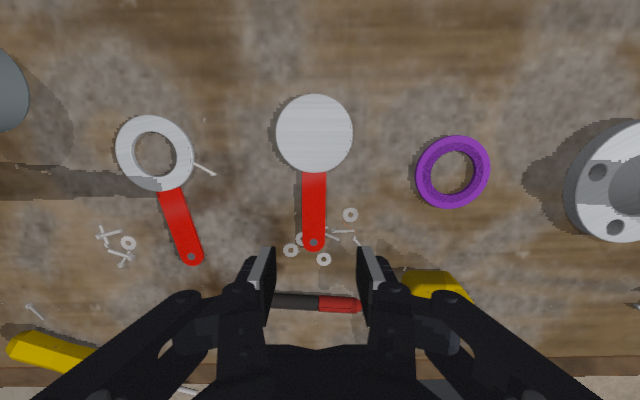

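Call:
{"method": "move_arm", "body": {
  "rows": [
    [[-2, 3, 50, 0.1, 0], [-2, 3, 100, 0.1, 0], [-2, 3, 130, 0.1, 0], [-2, 3, 142, 0.1, 0], [-2, 3, 142, 0.1, 0], [-2, 3, 142, 0.1, -1], [-2, 3, 142, 0.1, -1], [-2, 3, 142, 0.1, -1], [-2, 3, 142, 0.1, -1]]
  ],
  "squeeze": 80
}}

```text
time_s: 15.78
eef_pos: [481.4, 183.2, -19.5]
ee_rot: [0.001, -0.697, 0.718, -0.004]
force: [-1.4, -0.1, 6.4]
grip_width: 0.222
```

Call:
{"method": "move_arm", "body": {
  "rows": [
    [[0, 0, -40, 0, -1], [0, 0, -100, 0, -1], [20, 5, -150, 0, -1], [479, 52, -175, 4, -1], [479, 52, -175, 4, -1], [479, 52, -175, 4, -1], [479, 52, -175, 4, -1], [479, 52, -175, 4, -1], [479, 52, -175, 4, -1], [479, 52, -175, 4, -1], [479, 52, -175, 4, -1], [479, 52, -175, 4, -1]]
  ]
}}

```text
time_s: 17.27
eef_pos: [413.3, -294.5, 157.7]
ee_rot: [0.002, -0.531, 0.847, -0.004]
force: [0.3, 1.0, -1.9]
grip_width: 0.224
```

```bash
python3 - <<'E'
from h import *
import pickle
c=cap('wrist'); pickle.dump(c,open('w12.pkl','wb')); go(415.9,-293.8,86,-115.4); s=sense()
cv2.imwrite('pics/w12.png',cv2.resize(c['color'][0:330,150:500],None,fx=1.8,fy=1.8))
for a in (19.7,109.7,199.7,289.7): print(px(c,(471.7+45*np.cos(np.radians(a)),-320.2+45*np.sin(np.radians(a)),145)))
E
```

```text
shift [-0.5 -1.7 71.6] roll -0.06 | now [ 413.6 -293.2  157.6] yaw -115.8 t 17.325 q6 1.17 w 0.221 F [ 0.7  0.3 -3. ]
[256.24652995  80.49072424]
[262.89316308 189.44657015]
[363.74082297 188.52552112]
[367.8228112   79.39307824]
```

View pics/w12.png

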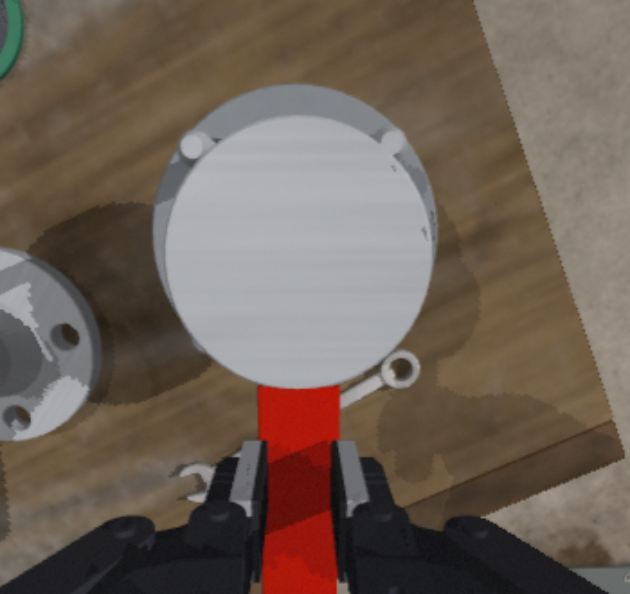

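```bash
python3 - <<'E'
from h import *
import pickle
c=pickle.load(open('w12.pkl','rb'))
a=w(c,257.8,81.1,145);b=w(c,367.8,77.8,145);print('studs',a,b,np.linalg.norm(a-b)); d=(b-a)/np.linalg.norm(b-a)
print('spool x yaw',np.degrees(np.arctan2(d[1],d[0]))+90,'ctr',(a+b)/2-31.8*np.array([-d[1],d[0],0])*1, (a+b)/2+31.8*np.array([-d[1],d[0],0]))
# disc: mask bright & low-sat component, fit
im=c['color']; 
for zt in (181,183,185):
    e=[w(c,150+u/1.8,v/1.8,zt) for u,v in ((165,251),(435,251),(300,115),(300,388))]
    print(zt,'disc',((e[0]+e[1])/2)[:2].round(1),((e[2]+e[3])/2)[:2].round(1),np.linalg.norm(e[0]-e[1]).round(1),np.linalg.norm(e[2]-e[3]).round(1))
hsv=cv2.cvtColor(im,cv2.COLOR_BGR2HSV)
r=cv2.inRange(hsv,(0,150,60),(8,255,255))|cv2.inRange(hsv,(172,150,60),(180,255,255)); r[245:]=0
n,l,st,ce=cv2.connectedComponentsWithStats(r); i=1+np.argmax(st[1:,4]); v,u=np.nonzero(l==i)
p0=w(c,u[v==v.min()+6].mean(),v.min()+6,183);p1=w(c,u[v==240].mean(),240,183); q=p1-p0; print('handle',p0,p1,np.degrees(np.arctan2(q[1],q[0])),st[i])
E
```

```text
studs [ 513.39824535 -305.67222473  145.        ] [ 487.64774895 -362.88225941  145.        ] 62.73815532591232
spool x yaw -24.232726210544257 ctr [ 471.52502783 -321.2251244   145.        ] [ 529.52096646 -347.32935974  145.        ]
181 disc [ 471.3 -322.5] [ 468.9 -321.4] 72.2 71.6
183 disc [ 471.4 -322.6] [ 469.1 -321.4] 71.2 70.6
185 disc [ 471.5 -322.6] [ 469.2 -321.5] 70.2 69.6
handle [ 435.38051639 -304.49207895  183.        ] [ 425.43848268 -299.67730654  183.        ] 154.15981437766274 [ 293  214   47   31 1362]
```

Call:
{"method": "move_arm", "body": {
  "rows": [
    [[-1, -2.2, 10, 0, -1], [-1, -2.2, 25, 0, -1], [-1, -2.2, 40, 0, -1], [-1, -2.2, 52, 0, -1], [-1, -2.2, 60, 0, -1], [-1, -2.2, 64, 0, -1], [-1, -2.2, 64, 0, -1]]
  ]
}}

```text
time_s: 18.2
eef_pos: [416.5, -293.6, 93.5]
ee_rot: [0.002, -0.532, 0.847, -0.004]
force: [-0.2, 0.6, -3.0]
grip_width: 0.22
```

Call:
{"method": "move_arm", "body": {
  "rows": [
    [[0, 0, 2, 0, -1], [0, 0, 4, 0, -1], [0, 0, 4, 0, -1]]
  ]
}}

```text
time_s: 18.58
eef_pos: [416.5, -293.6, 89.5]
ee_rot: [0.002, -0.532, 0.847, -0.004]
force: [-0.5, 0.1, -2.8]
grip_width: 0.218
```

Call:
{"method": "move_arm", "body": {
  "rows": [
    [[0, 0, 1, 0, -1], [0, 0, 2, 0, -1], [0, 0, 2, 0, -1]]
  ]
}}

```text
time_s: 18.95
eef_pos: [416.5, -293.6, 87.5]
ee_rot: [0.002, -0.532, 0.847, -0.004]
force: [-0.1, 0.4, -1.3]
grip_width: 0.216
```

Call:
{"method": "move_arm", "body": {
  "rows": [
    [[0, 0, 1, 0, -1], [0, 0, 2, 0, -1], [0, 0, 2, 0, -1]]
  ]
}}

```text
time_s: 19.32
eef_pos: [416.6, -293.6, 85.6]
ee_rot: [0.002, -0.532, 0.847, -0.004]
force: [-0.9, 1.7, -0.1]
grip_width: 0.218
```

Call:
{"method": "move_arm", "body": {
  "rows": [
    [[0, 0, 0.8, 0, -1], [0, 0, 1, 0, -1], [0, 0, 1, 0, -0.7], [0, 0, 1, 0, -0.4], [0, 0, 1, 0, -0.2], [0, 0, -8, 0, -0.2], [0, 0, -50, 0, -0.2], [0, 0, -90, 0, -0.2], [0, 0, -90, 0, 0]]
  ]
}}

```text
time_s: 20.45
eef_pos: [416.9, -294.3, 178.9]
ee_rot: [0.003, -0.532, 0.847, -0.007]
force: [0.2, 0.1, -0.4]
grip_width: 0.498
```

```bash
cat >> h.py <<'E'
def disc(c,ctr,z,r=36.5,win=3):
    # fit circle of radius r at plane z by maximising radial gradient along projected circle
    g=cv2.GaussianBlur(cv2.cvtColor(c['color'],cv2.COLOR_BGR2GRAY),(0,0),1).astype(np.float32)
    t=np.radians(np.arange(0,360,3)); best=[]
    def ring(x,y,rr): 
        P=np.array([px(c,(x+rr*np.cos(a),y+rr*np.sin(a),z)) for a in t],np.float32)
        return cv2.remap(g,P[:,0].copy().reshape(1,-1),P[:,1].copy().reshape(1,-1),cv2.INTER_LINEAR)[0]
    for dx in np.arange(-win,win+.1,.5):
        for dy in np.arange(-win,win+.1,.5):
            best.append((np.mean(np.minimum(np.abs(ring(ctr[0]+dx,ctr[1]+dy,r+1)-ring(ctr[0]+dx,ctr[1]+dy,r-1)),25)),ctr[0]+dx,ctr[1]+dy))
    best.sort(reverse=True); return np.array(best[:4]).round(2)
E
python3 - <<'E'
from h import *
c=cap('wrist'); s=sense()
cv2.imwrite('pics/w13.png',c['color'])
print(disc(c,(471.6,-320.6),111)); print(s['eef_pos'],s['time_s'])
c2=cap('top'); print('top',px(c2,(471.6,-320.6,111)),disc(c2,(469,-320.9),111,win=4)); go(652,-203,150,-115)
green(c2,5)
E
```

```text
[[  24.29  472.1  -319.6 ]
 [  24.04  472.6  -319.6 ]
 [  23.74  472.6  -320.1 ]
 [  23.55  472.1  -319.1 ]]
[ 416.22943157 -293.56173452  176.78226691] 20.5
top [449.52464952 220.435005  ] [[   6.71  473.   -321.9 ]
 [   6.68  473.   -321.4 ]
 [   6.67  473.   -322.4 ]
 [   6.67  472.5  -321.4 ]]
shift [-183.8 -173.3   26.9] roll -0.13 | now [ 415.8 -293.1  175.5] yaw -115.8 t 20.55 q6 1.17 w 0.497 F [-0.6  0.3  0.3]
green [ 84 145  33  29 513] mec 665.4071655273438 605.6033935546875 46.01824188232422 fit [664.55713352 605.52587906] 41.74144887421438
```

Call:
{"method": "move_arm", "body": {
  "rows": [
    [[-215, -175, 0, 0, 0], [-215, -175, 0, 0, 0], [-215, -175, 0, 0, 0], [-215, -175, 20, 0, 0], [-215, -175, 45, 0, 0], [-215, -175, 45, 0, 0], [-215, -175, 45, 0, 0]]
  ]
}}

```text
time_s: 21.42
eef_pos: [666.7, -176.2, 131.9]
ee_rot: [0.002, -0.532, 0.847, -0.004]
force: [0.1, -0.8, 1.0]
grip_width: 0.502
```

```bash
python3 - <<'E'
from h import *
c=cap('wrist'); cv2.imwrite('pics/w14.png',c['color']); g=green(c,5); go(666.6,-175.6,-21,-115)
E
```

```text
green [ 312  158   70   68 1186] mec 654.6875610351562 -205.356201171875 36.26951599121094 fit [ 654.72035544 -205.37058694] 35.991747963870516
shift [ -1.    2.1 153.8] roll -0.14 | now [ 666.8 -176.6  132.8] yaw -115.8 t 21.475 q6 1.59 w 0.5 F [ 0.8 -0.6  0.1]
```

Call:
{"method": "move_arm", "body": {
  "rows": [
    [[2, -1.6, 60, 0, -0.25], [2, -1.6, 110, 0, -0.25], [2, -1.6, 140, 0, -0.25], [2, -1.6, 152.5, 0, -0.25], [2, -1.6, 153, 0, -0.25], [2, -1.6, 153, 0, -1], [2, -1.6, 153, 0, -1], [2, -1.6, 153, 0, -1], [2, -1.6, 153, 0, -1], [2, -1.6, 153, 0, -1]]
  ],
  "squeeze": 60
}}

```text
time_s: 22.72
eef_pos: [669.3, -180.2, -18.8]
ee_rot: [0.003, -0.531, 0.847, -0.005]
force: [-1.6, -0.6, 6.4]
grip_width: 0.003
```

Call:
{"method": "move_arm", "body": {
  "rows": [
    [[0, 0, -40, 0, -1], [0, 0, -100, 0, -1], [0, 0, -140, 0, 0], [0, 0, -140, 0, 0]]
  ]
}}

```text
time_s: 23.22
eef_pos: [669.3, -179.8, 125.3]
ee_rot: [0.005, -0.531, 0.847, -0.008]
force: [-0.0, 0.5, -0.6]
grip_width: 0.418
```

```bash
python3 - <<'E'
from h import *
c=cap('wrist'); cv2.imwrite('pics/w15.png',c['color']); g=green(c,5); go(666.6,-175.6,-21,-115); print(c['xyz'],sense()['joints'])
E
```

```text
green [ 310  164   71   69 1232] mec 654.6364135742188 -205.27398681640625 36.2094841003418 fit [ 654.63331512 -205.29806659] 36.02302204334315
shift [ -2.8   5.2 143.4] roll -0.13 | now [ 668.2 -179.4  122.5] yaw -115.8 t 23.275 q6 1.59 w 0.495 F [ 0.6 -0.1 -0.7]
[ 733.17283425 -210.15386563  292.72279055] [-4.30629686e-01  7.45856691e-01  1.03761149e+00 -1.33389495e-03
  1.34387861e+00  1.59077535e+00]
```

Call:
{"method": "move_arm", "body": {
  "rows": [
    [[0, 1, 60, 0, -0.46], [0, 1, 110, 0, -0.46], [0, 1, 135, 0, -0.46], [0, 1, 144, 0, -0.46], [0, 1, 144.5, 0, -0.46], [0, 1, 144.5, 0, -0.46]]
  ]
}}

```text
time_s: 24.02
eef_pos: [669.2, -180.0, -21.9]
ee_rot: [0.003, -0.531, 0.847, -0.006]
force: [-0.3, -0.1, 0.3]
grip_width: 0.268
```

Call:
{"method": "move_arm", "body": {
  "rows": [
    [[0, 2, 0, 0, -0.46], [0, 2, 0, 0, -0.6], [0, 2, -0.3, 0, -0.8], [0, 2, -0.8, 0, -1], [0, 2, -0.8, 0, -1], [0, 2, -0.8, 0, -1]]
  ]
}}

```text
time_s: 24.78
eef_pos: [667.4, -179.2, -21.2]
ee_rot: [0.003, -0.531, 0.847, -0.006]
force: [0.3, -0.1, -0.3]
grip_width: 0.13
```

Call:
{"method": "move_arm", "body": {
  "rows": [
    [[0, 0, -50, 0, -1], [0, 0, -110, 0, -1], [5, 5, -165, 0, -1], [183, 114.5, -175, 0, -1], [183, 114.5, -175, 0, -1], [183, 114.5, -175, 0, -1], [183, 114.5, -175, 0, -1], [183, 114.5, -175, 0, -1], [183, 114.5, -175, 0, -1]]
  ]
}}

```text
time_s: 25.9
eef_pos: [483.0, -292.4, 152.2]
ee_rot: [0.003, -0.532, 0.847, -0.006]
force: [0.0, 0.9, -1.4]
grip_width: 0.133
```

```bash
python3 - <<'E'
from h import *
c=cap('wrist'); cv2.imwrite('pics/w16.png',c['color']); s=sense(); g=green(c,s['eef_pos'][2]+26); go(484.7,-293.9,90,-115)
print(disc(c,(472.3,-319.7),111))
# stud tops: bright blob centroids near predicted
gr=cv2.cvtColor(c['color'],cv2.COLOR_BGR2GRAY)
for a in (20,110,200,290):
    P=(471.7+45*np.cos(np.radians(a)),-320.3+45*np.sin(np.radians(a)),145); print(a,px(c,P).round(1))
E
```

```text
green [ 304  170  133  139 3396] mec 479.03173828125 -320.00048828125 41.61647415161133 fit [ 477.30116902 -320.1784723 ] 37.464594181046515
shift [ 0.8 -1.2 62.2] roll -0.12 | now [ 483.2 -292.2  152.2] yaw -115.7 t 25.95 q6 1.27 w 0.133 F [-0.4 -0.8 -1. ]
[[  17.54  473.3  -319.7 ]
 [  17.48  472.8  -319.7 ]
 [  17.3   472.8  -319.2 ]
 [  17.23  473.3  -319.2 ]]
20 [312.9 188.7]
110 [314.4 281.4]
200 [409.2 280.3]
290 [417.  187.3]
```

Call:
{"method": "move_arm", "body": {
  "rows": [
    [[0.5, -1.2, 10, 0, -1], [0.5, -1.2, 20, 0, -1], [0.5, -1.2, 30, 0, -1], [0.5, -1.2, 34, 0, -1]]
  ]
}}

```text
time_s: 26.45
eef_pos: [484.2, -293.1, 117.1]
ee_rot: [0.003, -0.532, 0.847, -0.006]
force: [0.2, 0.3, -0.1]
grip_width: 0.131
```

Call:
{"method": "move_arm", "body": {
  "rows": [
    [[0, 0, 8, 0, -1], [0, 0, 16, 0, -1], [0, 0, 23, 0, -1], [0, 0, 25, 0, -1], [0, 0, 25, 0, -1]]
  ]
}}

```text
time_s: 27.08
eef_pos: [484.5, -293.3, 92.1]
ee_rot: [0.003, -0.532, 0.847, -0.006]
force: [-0.6, -0.4, -0.7]
grip_width: 0.135
```

Call:
{"method": "move_arm", "body": {
  "rows": [
    [[-0.2, -0.4, 1, 0, -1], [-0.2, -0.4, 1.8, 0, -1], [-0.2, -0.4, 1.8, 0, -1]]
  ]
}}

```text
time_s: 27.45
eef_pos: [485.0, -293.3, 90.4]
ee_rot: [0.003, -0.532, 0.847, -0.006]
force: [0.1, -0.6, -1.1]
grip_width: 0.137
```

Call:
{"method": "move_arm", "body": {
  "rows": [
    [[0, 0, 0.7, 0, -1], [0, 0, 1.2, 0, -1], [0, 0, 1.2, 0, -1]]
  ]
}}

```text
time_s: 27.82
eef_pos: [485.1, -293.4, 89.5]
ee_rot: [0.003, -0.532, 0.847, -0.006]
force: [-0.7, 1.0, 4.5]
grip_width: 0.132
```

Call:
{"method": "move_arm", "body": {
  "rows": [
    [[0, 0.9, -0.8, 0, -1], [0, 0.9, -0.8, 0, -1], [0, 0.9, -0.6, 0, -0.7], [0, 0.9, -0.6, 0, -0.5], [0, 0.9, -0.6, 0, -0.4], [0, 0.9, -0.6, 0, -0.35], [0, 0.9, -10, 0, -0.35], [0, 0.9, -60, 0, -0.35], [0, 0.9, -95, 0, 0], [0, 0.9, -95, 0, 0]]
  ]
}}

```text
time_s: 29.08
eef_pos: [484.1, -293.2, 187.9]
ee_rot: [0.004, -0.532, 0.847, -0.009]
force: [0.2, -1.0, -0.0]
grip_width: 0.499
```

```bash
python3 - <<'E'
from h import *
c=cap('wrist'); cv2.imwrite('pics/w17.png',c['color']); green(c,116); print(disc(c,(472,-320),116)); print(disc(c,(472,-320),111))
go(488,-124,130,-61)
E
```

```text
green [ 307  167   85   83 1753] mec 473.9826965332031 -319.1927795410156 37.6504020690918 fit [ 473.09893615 -319.48833417] 36.68117244727034
[[  13.46  472.5  -317.5 ]
 [  13.36  473.   -317.5 ]
 [  13.26  472.5  -318.  ]
 [  13.01  473.   -318.  ]]
[[  13.53  471.   -318.5 ]
 [  13.37  470.5  -318.5 ]
 [  13.14  470.5  -319.  ]
 [  13.06  471.   -318.  ]]
shift [-153.9   70.    54.5] roll -9.12 | now [ 483.5 -292.6  185.8] yaw -115.7 t 29.125 q6 1.27 w 0.503 F [-0.3  0.2 -1.2]
```

Call:
{"method": "move_arm", "body": {
  "rows": [
    [[-154, 120, 0, 0, 0.4], [-154, 120, 0, 0, 0.4], [-154, 120, 20, 0, 0.4], [-154, 120, 40, 0, 0.4], [-154, 120, 40, 0, 0.4], [-154, 120, 40, 0, 0.4]]
  ]
}}

```text
time_s: 29.88
eef_pos: [443.1, -102.9, 144.0]
ee_rot: [0.004, -0.532, 0.847, -0.007]
force: [-0.2, -1.0, -0.0]
grip_width: 0.697
```

```bash
python3 - <<'E'
from h import *
import pickle
c=cap('wrist','w18.png'); pickle.dump(c,open('w18.pkl','wb')); go(488,-124,14,-115)
f0=disc(c,(488,-124),17.5,60,win=6)[0]; print('rim',f0)
f1=disc(c,f0[1:],64,21,win=4); print('neck',f1)
# holes: for centre & yaw, mean brightness inside the 4 hole discs at z=17.5 minus ring around
g=cv2.GaussianBlur(cv2.cvtColor(c['color'],cv2.COLOR_BGR2GRAY),(0,0),1).astype(np.float32)
t=np.radians(np.arange(0,360,20))
def smp(P): P=np.array([px(c,p) for p in P],np.float32); return cv2.remap(g,P[:,:1].copy(),P[:,1:].copy(),cv2.INTER_LINEAR)[:,0]
def score(cx,cy,ya):
    S=[]
    for k in range(4):
        a=np.radians(ya+45+90*k); hx,hy=cx+45*np.cos(a),cy+45*np.sin(a)
        i=smp([(hx+7*np.cos(b),hy+7*np.sin(b),17.5) for b in t]); o=smp([(hx+10*np.cos(b),hy+10*np.sin(b),17.5) for b in t])
        S.append(np.clip(o-i,-40,40).mean())
    return np.mean(S),np.round(S,0)
best=[]
for ya in np.arange(-90,0,3.): best.append((score(f0[1],f0[2],ya)[0],f0[1],f0[2],ya))
best=sorted(best)[::-1][:1]; _,x,y,ya=best[0]; print(best[0])
for st in (1.,.5):
    L=[(score(x+i*st,y+j*st,ya+k*st)[0],x+i*st,y+j*st,ya+k*st) for i in range(-2,3) for j in range(-2,3) for k in range(-3,4)]
    s,x,y,ya=max(L)
print(s,x,y,ya,score(x,y,ya))
E
```

```text
shift [ -0.8 -47.3 131. ] roll -0.13 | now [ 443.2 -103.   144.2] yaw -115.8 t 29.925 q6 1.53 w 0.7 F [-0.4 -0.5  0.3]
rim [  25.  492. -127.]
neck [[  18.48  488.   -126.  ]
 [  18.37  488.   -125.5 ]
 [  18.32  488.   -126.5 ]
 [  18.24  488.5  -125.  ]]
(np.float32(39.677193), np.float64(492.0), np.float64(-127.0), np.float64(-60.0))
39.989964 492.0 -126.5 -61.0 (np.float32(39.989964), array([40., 40., 40., 40.], dtype=float32))
```

```bash
cat >> h.py <<'E'
from scipy.optimize import minimize
def sampler(c):
    g=cv2.GaussianBlur(cv2.cvtColor(c['color'],cv2.COLOR_BGR2GRAY),(0,0),1.2).astype(np.float32)
    def smp(P):
        q=(np.asarray(P,float)-c['xyz'])@rot(c); P=(q[:,:2]/q[:,2:]*K(c)+[c['cx'],c['cy']]).astype(np.float32)
        return cv2.remap(g,P[:,:1].copy(),P[:,1:].copy(),cv2.INTER_LINEAR)[:,0]
    return smp
def circ(x,y,z,r): t=np.radians(np.arange(0,360,5)); return np.c_[x+r*np.cos(t),y+r*np.sin(t),z+0*t]
E
python3 - <<'E'
from h import *
import pickle
c=pickle.load(open('w18.pkl','rb')); S=sampler(c)
def cen(x,y,ya,k): a=np.radians(ya+45+90*k); return x+45*np.cos(a),y+45*np.sin(a)
f=lambda p:-np.mean([np.mean(S(circ(*cen(*p,k),17.5,9.5)))-np.mean(S(circ(*cen(*p,k),17.5,7.5))) for k in range(4)])
for p0 in ((492,-126.5,-61),(490,-126,-60),(490,-128,-62)):
    r=minimize(f,p0,method='Nelder-Mead',options=dict(initial_simplex=np.array(p0)+np.array([[0,0,0],[2,0,0],[0,2,0],[0,0,2]]))); print('holes',r.x.round(2),r.fun)
for R0,z in ((60,17.5),):
    h=lambda p:-np.mean(np.abs(S(circ(*p,z,R0+1))-S(circ(*p,z,R0-1))))
    print('rim',minimize(h,(491,-126.5),method='Nelder-Mead').x)
for R0 in (21,):
    best=max(((np.mean(np.abs(S(circ(x,y,64,R0+1))-S(circ(x,y,64,R0-1)))),x,y) for x in np.arange(483,497,.5) for y in np.arange(-133,-119,.5))); print('neck',best)
    best=max(((np.mean(S(circ(x,y,64,18.5))-S(circ(x,y,64,16.5))),x,y) for x in np.arange(483,497,.5) for y in np.arange(-133,-119,.5))); print('bore',best)
cv2.imwrite('pics/w18c.png',cv2.resize(c['color'][60:330,180:460],None,fx=2.2,fy=2.2))
E
```

```text
holes [ 492.13 -127.1   -60.97] -44.378265380859375
holes [ 492.14 -127.06  -60.99] -44.38343048095703
holes [ 492.11 -127.06  -60.97] -44.37749481201172
rim [ 492.01510789 -126.99165478]
neck (np.float32(30.374634), np.float64(490.0), np.float64(-123.0))
bore (np.float32(34.86457), np.float64(492.0), np.float64(-127.5))
```

```bash
python3 - <<'E'
from h import *
import pickle
def cen(x,y,ya,k): a=np.radians(ya+45+90*k); return x+45*np.cos(a),y+45*np.sin(a)
c=pickle.load(open('w8.pkl','rb')); S=sampler(c)
for z,R0 in ((98.5,60),(100,33),(100,17.5)):
    h=lambda p:-np.mean(np.abs(S(circ(*p,z,R0+1))-S(circ(*p,z,R0-1))))
    print('w8',R0,minimize(h,(472,-320.3),method='Nelder-Mead').x.round(2))
f=lambda p:-np.mean([np.mean(np.abs(S(circ(*cen(*p,k),145,4.3))-S(circ(*cen(*p,k),145,2.7)))) for k in range(4)])
for p0 in ((472,-320.3,-25),(471,-321,-26)):
    r=minimize(f,p0,method='Nelder-Mead',options=dict(initial_simplex=np.array(p0)+np.array([[0,0,0],[1.5,0,0],[0,1.5,0],[0,0,1.5]]))); print('studs',r.x.round(2),r.fun)
E
```

```text
w8 60 [ 471.76 -320.41]
w8 33 [ 471.82 -320.69]
w8 17.5 [ 471.6  -320.19]
studs [ 471.56 -320.18  -24.75] -29.883846282958984
studs [ 471.57 -320.19  -24.76] -29.878662109375
```

Call:
{"method": "move_arm", "body": {
  "rows": [
    [[227, -59, -21, -6, 0.4], [227, -59, -21, -6, 0.4], [227, -59, -21, -6, 0.4], [227, -59, -21, -6, 0.4], [227, -59, -21, -6, 0.4], [227, -59, -21, -6, 0.4], [227, -59, -21, -6, 0.4]]
  ]
}}

```text
time_s: 30.8
eef_pos: [397.6, -331.9, 166.6]
ee_rot: [-0.001, 0.767, -0.641, 0.008]
force: [-0.8, 0.7, 0.4]
grip_width: 0.701
```

```bash
cat > sp.py <<'E'
from h import *
import pickle
def cen(x,y,ya,k): a=np.radians(ya+45+90*k); return x+45*np.cos(a),y+45*np.sin(a)
c=cap('wrist','w19.png'); pickle.dump(c,open('w19.pkl','wb')); S=sampler(c)
for z,R0 in ((98.5,60),):
    h=lambda p:-np.mean(np.abs(S(circ(*p,z,R0+1))-S(circ(*p,z,R0-1))))
    print('rim',minimize(h,(472,-320.3),method='Nelder-Mead').x.round(2))
for z,R0 in ((116,36.5),(116,22),(111,36.5)):
    h=lambda p:-np.mean(np.minimum(np.abs(S(circ(*p,z,R0+1))-S(circ(*p,z,R0-1))),40))
    for p0 in ((472,-320.3),(473,-319)): r=minimize(h,p0,method='Nelder-Mead'); print(z,R0,r.x.round(2),r.fun)
f=lambda p:-np.mean([np.mean(np.abs(S(circ(*cen(*p,k),145,4.3))-S(circ(*cen(*p,k),145,2.7)))) for k in range(4)])
for p0 in ((472,-320.3,-25),(471,-321,-26)):
    r=minimize(f,p0,method='Nelder-Mead',options=dict(initial_simplex=np.array(p0)+np.array([[0,0,0],[1.5,0,0],[0,1.5,0],[0,0,1.5]]))); print('studs',r.x.round(2),r.fun)
go(492.05,-127.1,14,-115.8)
cv2.imwrite('pics/w19c.png',cv2.resize(c['color'][0:240,200:440],None,fx=2.4,fy=2.4))
E
python3 sp.py
```

```text
rim [ 471.56 -320.37]
116 36.5 [ 471.84 -319.51] -13.54977798461914
116 36.5 [ 458.83 -334.8 ] -13.807915687561035
116 22 [ 471.84 -317.87] -37.783935546875
116 22 [ 471.79 -317.87] -37.78386688232422
111 36.5 [ 472.39 -318.79] -13.769232749938965
111 36.5 [ 472.35 -318.68] -13.779704093933105
studs [ 471.68 -320.31  -24.74] -43.149295806884766
studs [ 471.68 -320.32  -24.76] -43.1446533203125
shift [-186.3 -127.5  152.2] roll 6.01 | now [ 397.6 -331.9  166.6] yaw -79.7 t 30.85 q6 0.46 w 0.701 F [0.1 0.8 0.3]
```

View pics/w19c.png

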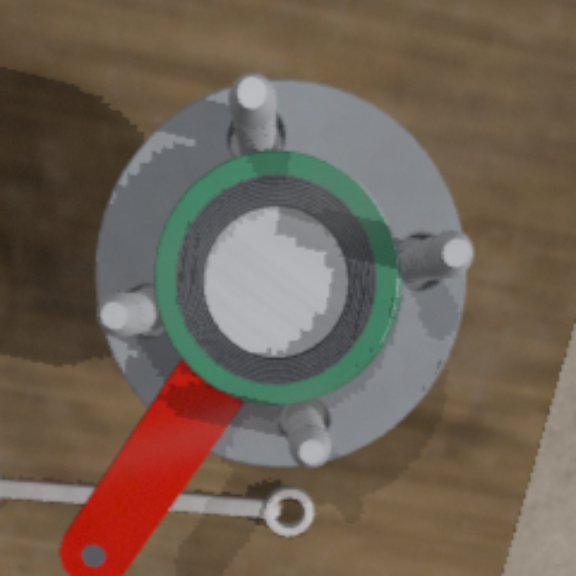

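Call:
{"method": "move_arm", "body": {
  "rows": [
    [[-186.3, -127.5, 0, 6, 0.4], [-186.3, -127.5, 0, 6, 0.4], [-186.3, -127.5, 0, 6, 0.4], [-186.3, -127.5, 20, 6, 0.4], [-186.3, -127.5, 50, 6, 0.4], [-186.3, -127.5, 70, 6, 0.4], [-186.3, -127.5, 70, 6, 0.4]]
  ]
}}

```text
time_s: 31.72
eef_pos: [490.3, -125.1, 95.4]
ee_rot: [0.003, -0.532, 0.846, -0.006]
force: [0.7, 0.3, -0.0]
grip_width: 0.695
```

```bash
python3 - <<'E'
from h import *
go(492.05,-127.1,14,-115.8)
E
```

```text
shift [ 0.9 -1.4 81.4] roll 0.02 | now [ 490.3 -125.1   95.4] yaw -115.7 t 31.725 q6 1.54 w 0.695 F [ 0.7  0.3 -0. ]
```

Call:
{"method": "move_arm", "body": {
  "rows": [
    [[0.9, -1.4, 40, 0, 0.4], [0.9, -1.4, 70, 0, 0.4], [0.9, -1.4, 81, 0, 0.4], [0.9, -1.4, 81, 0, 0.4], [0.9, -1.4, 81, 0, 0.4]]
  ],
  "squeeze": 100
}}

```text
time_s: 32.35
eef_pos: [492.9, -127.4, 15.8]
ee_rot: [0.004, -0.532, 0.846, -0.007]
force: [0.3, -0.3, 0.5]
grip_width: 0.7
```

```bash
python3 - <<'E'
from h import *
go(492.05,-127.1,14,-115.8)
E
```

```text
shift [0.1 0.9 1.8] roll 0.02 | now [ 492.9 -127.4   15.8] yaw -115.7 t 32.35 q6 1.54 w 0.7 F [ 0.3 -0.3  0.5]
```

Call:
{"method": "move_arm", "body": {
  "rows": [
    [[0.1, 0.9, 1.5, 0, 0.4], [0.1, 0.9, 1.5, 0, 0], [0.1, 0.9, 1.5, 0, -1], [0.1, 0.9, 1.5, 0, -1], [0.1, 0.9, 1.5, 0, -1], [0.1, 0.9, 1.5, 0, -1], [0.1, 0.9, 1.5, 0, -1]]
  ],
  "squeeze": 100
}}

```text
time_s: 33.22
eef_pos: [492.1, -127.6, 15.4]
ee_rot: [0.004, -0.533, 0.846, -0.008]
force: [-4.9, -0.8, 10.4]
grip_width: 0.458
```

```bash
python3 - <<'E'
from h import *
go(492.05,-127.1,200,-115.8)
E
```

```text
shift [  -0.    -2.8 -184.6] roll 0.03 | now [ 492.1 -127.6   15.4] yaw -115.6 t 33.225 q6 1.54 w 0.458 F [-4.9 -0.8 10.4]
```

Call:
{"method": "move_arm", "body": {
  "rows": [
    [[0, 0, -10, 0, -1], [0, -0.3, -25, 0, -1], [0, -0.3, -25, 0, -1], [0, -0.3, -25, 0, -1]]
  ]
}}

```text
time_s: 33.72
eef_pos: [491.8, -127.3, 40.1]
ee_rot: [0.004, -0.533, 0.846, -0.007]
force: [-0.5, -0.9, -7.7]
grip_width: 0.46
```

```bash
python3 - <<'E'
from h import *
s=sense(); go(471.7,-320.3,160,-79.6); print(s['wrist_torque'],'tilt z',Rt(s)[:,2].round(4))
c=cap('scene'); p=px(c,(492,-127,45)); x,y=p.astype(int); cv2.imwrite('pics/s20.png',c['color'])
E
```

```text
shift [ 182.9  -67.3 -118.4] roll -6.01 | now [ 491.8 -127.3   40.1] yaw -115.6 t 33.725 q6 1.54 w 0.46 F [-0.5 -0.9 -7.7]
[ 0.0134445   0.00800774 -0.01870781] tilt z [ 0.0139 -0.0088 -0.9999]
```

Call:
{"method": "move_arm", "body": {
  "rows": [
    [[0, 0, -50, 0, -1], [0, 0, -105, 0, -1], [0, 0, -143, 0, -1], [183, -67, -143, -6, -1], [183, -67, -143, -6, -1], [183, -67, -143, -6, -1], [183, -67, -143, -6, -1], [183, -67, -143, -6, -1], [183, -67, -143, -6, -1], [183, -67, -143, -6, -1]]
  ]
}}

```text
time_s: 35.02
eef_pos: [471.2, -319.0, 184.3]
ee_rot: [-0.001, 0.768, -0.64, 0.008]
force: [-0.5, -0.8, -7.0]
grip_width: 0.454
```

```bash
cat > fl.py <<'E'
from h import *
import pickle,sys
s=sense(); go(471.7,-320.3,131.4,-79.4); go(471.7,-320.3,165,-79.4); print('tilt',Rt(s)[:,2].round(4),'joints',s['joints'].round(2))
c=cap('wrist'); pickle.dump(c,open('w21.pkl','wb')); cv2.imwrite('pics/w21.png',c['color']); S=sampler(c)
zt=s['eef_pos'][2]-15.4+17.5
def cen(x,y,ya,k): a=np.radians(ya+45+90*k); return x+45*np.cos(a),y+45*np.sin(a)
t=np.array([px(c,(*cen(471.7,-320.3,-24.75,k),zt)) for k in range(4)]).round(0); print('holes px',t.tolist())
best=[]
vis=[k for k in range(4) if t[k][1]<225]; print(vis)
f=lambda p:-np.mean([np.mean(S(circ(*cen(*p,k),zt,9.5)))-np.mean(S(circ(*cen(*p,k),zt,7.5))) for k in vis])
p0=np.array((s['eef_pos'][0],s['eef_pos'][1],-24.75))
r=minimize(f,p0,method='Nelder-Mead',options=dict(initial_simplex=p0+np.array([[0,0,0],[2,0,0],[0,2,0],[0,0,2]]))); print('holes',r.x.round(2),r.fun)
E
python3 fl.py
```

```text
shift [ 0.8  0.4 52.9] roll -0.04 | now [ 471.2 -319.   184.3] yaw -79.6 t 35.025 q6 0.59 w 0.454 F [-0.5 -0.8 -7. ]
shift [ 1.1 -0.  19.3] roll -0.04 | now [ 471.2 -319.   184.3] yaw -79.6 t 35.025 q6 0.59 w 0.454 F [-0.5 -0.8 -7. ]
tilt [ 0.0134 -0.0083 -0.9999] joints [-0.8   0.42  1.41  0.    1.3   0.59]
holes px [[304.0, 173.0], [246.0, 257.0], [329.0, 308.0], [391.0, 233.0]]
[0]
holes [ 471.56 -320.54  -23.89] -59.45948028564453
```

Call:
{"method": "move_arm", "body": {
  "rows": [
    [[1.1, 0, 8, 0, -1], [1.1, 0, 17, 0, -1], [1.1, 0, 17, 0, -1], [1.1, 0, 17, 0, -1]]
  ]
}}

```text
time_s: 35.58
eef_pos: [471.7, -320.4, 167.5]
ee_rot: [-0.001, 0.768, -0.64, 0.008]
force: [0.1, 0.2, -6.9]
grip_width: 0.46
```

```bash
python3 fl.py
```

```text
shift [-0.5  0.4 36.1] roll -0.03 | now [ 471.7 -320.4  167.5] yaw -79.6 t 35.575 q6 0.58 w 0.46 F [ 0.1  0.2 -6.9]
shift [-0.2  0.   2.5] roll -0.03 | now [ 471.7 -320.4  167.5] yaw -79.6 t 35.575 q6 0.58 w 0.46 F [ 0.1  0.2 -6.9]
tilt [ 0.0136 -0.0085 -0.9999] joints [-0.8   0.43  1.43  0.    1.26  0.58]
holes px [[302.0, 173.0], [244.0, 257.0], [327.0, 308.0], [388.0, 233.0]]
[0]
holes [ 472.09 -322.02  -23.8 ] -61.839454650878906
```

Call:
{"method": "move_arm", "body": {
  "rows": [
    [[-0.4, 0.1, 3, 0, -1], [-0.4, 0.2, 6, 0, -1], [-0.4, 0.2, 9, 0, -1], [-0.4, 0.3, 12, 0, -1], [-0.4, 0.3, 12, 0, -1]]
  ]
}}

```text
time_s: 36.25
eef_pos: [471.5, -320.2, 155.3]
ee_rot: [-0.001, 0.768, -0.64, 0.008]
force: [-1.3, 0.4, -7.1]
grip_width: 0.464
```

Free so far, with the studs entering the holes. Continuing down slowly.

Call:
{"method": "move_arm", "body": {
  "rows": [
    [[0, 0, 3, 0, -1], [0, 0, 6, 0, -1], [0, 0, 9, 0, -1], [0, 0, 12, 0, -1], [0, 0, 12, 0, -1]]
  ]
}}

```text
time_s: 36.88
eef_pos: [471.5, -320.2, 143.0]
ee_rot: [-0.001, 0.768, -0.64, 0.008]
force: [0.8, -0.2, -6.0]
grip_width: 0.459
```

Call:
{"method": "move_arm", "body": {
  "rows": [
    [[0, 0, 3, 0, -1], [0, 0, 6, 0, -1], [0, 0, 8, 0, -1], [0, 0, 9, 0, -1], [0, 0, 9, 0, -1]]
  ]
}}

```text
time_s: 37.5
eef_pos: [471.7, -320.3, 134.0]
ee_rot: [-0.001, 0.768, -0.64, 0.008]
force: [0.7, -0.1, -7.1]
grip_width: 0.458
```

Call:
{"method": "move_arm", "body": {
  "rows": [
    [[0, 0, 1, 0, -1], [0, 0, 1.5, 0, -1], [0, 0, 1.5, 0, -1]]
  ]
}}

```text
time_s: 37.88
eef_pos: [471.6, -320.2, 132.4]
ee_rot: [-0.001, 0.768, -0.64, 0.007]
force: [0.9, -0.1, -6.6]
grip_width: 0.455
```

Call:
{"method": "move_arm", "body": {
  "rows": [
    [[0, 0, 0.7, 0, -1], [0, 0, 1.2, 0, -1], [0, 0, 1.2, 0, -1]]
  ]
}}

```text
time_s: 38.25
eef_pos: [471.7, -320.4, 131.7]
ee_rot: [-0.001, 0.768, -0.64, 0.008]
force: [-1.4, 0.7, -1.7]
grip_width: 0.458
```

Call:
{"method": "move_arm", "body": {
  "rows": [
    [[0, 0, 0.4, 0, -1], [0, 0, 0.8, 0, -1], [0, 0, 0.8, 0, -1]]
  ]
}}

```text
time_s: 38.62
eef_pos: [471.7, -320.5, 131.6]
ee_rot: [-0.001, 0.768, -0.64, 0.008]
force: [-4.4, 2.6, 5.9]
grip_width: 0.46
```

Call:
{"method": "move_arm", "body": {
  "rows": [
    [[0, 0, 0, 0, 0.0], [0, 0, 0, 0, 0.2], [0, 0, 0, 0, 0.4], [0, 0, 0, 0, 0.4], [0, 0, -5, 0, 0.4], [0, 0, -40, 0, 0.4], [0, 0, -90, 0, 0.4], [0, 80, -110, 0, 0.4], [0, 80, -110, 0, 0.4]]
  ]
}}

```text
time_s: 39.75
eef_pos: [390.0, -334.4, 242.2]
ee_rot: [-0.001, 0.768, -0.641, 0.009]
force: [0.8, -0.3, -0.2]
grip_width: 0.701
```

```bash
python3 - <<'E'
from h import *
s=sense(); go(471.7,-320.3,200,-79.4)
def cen(x,y,ya,k): a=np.radians(ya+45+90*k); return x+45*np.cos(a),y+45*np.sin(a)
c=cap('wrist'); cv2.imwrite('pics/w30.png',c['color']); S=sampler(c)
for z in (131.5,133.5,136):
    h=lambda p:-np.mean(np.abs(S(circ(*p[:2],z,p[2]+1))-S(circ(*p[:2],z,p[2]-1)))); r=minimize(h,(471.7,-320.3,60),method='Nelder-Mead'); print('rim',z,r.x.round(2),r.fun)
h=lambda p:-np.mean(np.abs(S(circ(*p[:2],180,p[2]+1))-S(circ(*p[:2],180,p[2]-1)))); print('neck bore',minimize(h,(471.7,-320.3,17.5),method='Nelder-Mead').x)
h=lambda p:-np.mean([np.mean(np.abs(S(circ(*cen(*p,k),145,4.3))-S(circ(*cen(*p,k),145,2.7)))) for k in range(4)]); r=minimize(h,(471.7,-320.3,-24.7),method='Nelder-Mead'); print('studs',r.x,r.fun)
for n in ('scene','top'):
    c=cap(n); cv2.imwrite(f'pics/{n}9.png',c['color'])
    import pickle; c0=pickle.load(open(n+'0.pkl','rb')); d=cv2.absdiff(c['color'],c0['color']).max(2)
    for nm,P in (('spacer',(529,334,6)),('spanner',(361,-267,5)),('tape',(362,56,30)),('marker',(362,150,9)),('purple',(517,47,4))):
        u,v=px(c,P).astype(int); print(n,nm,(u,v),d[max(v-12,0):v+12,max(u-12,0):u+12].mean().round(1))
E
```

```text
shift [  0.2 -82.4  43.2] roll -0.05 | now [ 390.  -334.4  242.2] yaw -79.7 t 39.75 q6 0.45 w 0.701 F [ 0.8 -0.3 -0.2]
rim 131.5 [ 471.18 -320.99   60.03] -49.40760803222656
rim 133.5 [ 471.11 -320.96   59.58] -49.70259475708008
rim 136 [ 471.02 -320.95   59.04] -50.08656311035156
neck bore [ 470.30435007 -319.89902504   18.04016314]
studs [ 471.49064097 -320.18644271  -24.72724577] -27.90407943725586
scene spacer (np.int64(262), np.int64(175)) 7.4
scene spanner (np.int64(316), np.int64(329)) 2.4
scene tape (np.int64(249), np.int64(233)) 4.9
scene marker (np.int64(236), np.int64(220)) 7.7
scene purple (np.int64(303), np.int64(222)) 2.4
top spacer (np.int64(196), np.int64(208)) 12.8
top spanner (np.int64(421), np.int64(268)) 20.6
top tape (np.int64(299), np.int64(268)) 74.8
top marker (np.int64(263), np.int64(269)) 19.8
top purple (np.int64(302), np.int64(211)) 11.5
```

The flange rim fits at the expected height and is centred to under 1 mm. The scene view shows the bystander items essentially unchanged, so I'm handing in.

```bash
python3 - <<'E'
from h import *
print(ctrl.finish_job())
E
```

```text
the job is handed in; nothing more can be done
None
```

I built the joint in the order asked: gasket, solid spade, second gasket, then the neck flange lowered over the studs, neck up. I released everything and handed the job in at about 40 s of the 122 s allowed.

**Flange seating:** It met the stack within about 0.2 mm of the predicted height. I released it only after its weight had come onto the stack. In the last camera fit the flange top was at the expected height, within about 2 mm. Its centre was about 0.8 mm from the studs' centre.

**Stack before closing:** The close-up showed the upper gasket flat inside the studs and the spade handle out through one gap. The parts are centred on each other to about 1–1.5 mm. The fit on the upper gasket's hole gave 2.4 mm, which I put down to shadow.

**Things that went wrong or disagreed:**
- The fingertips reached about 30 mm less far than the description says, so the first grasp closed in the air. I found the true height by touching the bench lightly.
- The first try at the second gasket also closed above it. The second try worked.
- The spacer, spanner, tape measure and marker looked essentially unmoved in the scene camera. The top camera showed a large difference at the tape measure, which I took to be the arm's changed position. I did not view that picture, or any picture of the finished joint, so the final checks are numerical only.

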